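# Stamp the maker's mark on a turned bowl

### The arm

A 7-joint arm with a two-finger parallel gripper is mounted at the origin on the work surface. World frame = base frame: x ahead of the robot, y to its left, z up, the work surface at z = 0. Lengths are in m, angles in rad, forces in N, time in s.
With the tool pointing down it reaches from about 0.425 to 1.025 m from the base axis. Payload 9.4 kg.
Tool frame: the origin (TCP) lies at the very end of the fingers, on their centre line; the grasp point (between the pads) lies pinch_z behind it (pinch_z is the distance from the TCP to the grasp point, in m); z points along the fingers, y is the line along which they close (so a half turn about z gives the same grasp; the last joint's range is limited). The gripper opens to 85 mm and grips with 20 to 120 N. Pads are 22 mm wide; open, the fingers measure 114 mm over their backs; the gripper's body (76 mm by 85 mm) begins 54 mm behind the grasp point. The pads swing forward as they close: fully open they stand 13 mm farther back than shut.
Start: joints at [-1.307, 0.599, -0.003, 1.599, 0.002, 0.943, -0.08], TCP at [0.242, 0.683, 0.231] pointing down, gripper open.
Joint ranges: [-2.57, 2.57], [-0.35, 1.97], [-1.29, 1.29], [0.11, 2.56], [-1.05, 4.19], [0.11, 1.86], [-2.63, 2.63]. Speed limits (rad/s): [2.22, 2.22, 3.01, 3.01, 3.14, 3.14, 3.14].

### API

Orientations are given as a unit quaternion [w, x, y, z].
In Python, from workcell import get_state, read_camera, sign_off, pinch_z gives the robot as it stands.
- The arm moves only by the tool play_rows, never from a script. Its argument "targets" is a list of rows, each a list of 3 entries, a list of its own where there are three numbers: the gripper command: -1 is fully open, 1 is shut, values between are in proportion, then the shift along the tool's x, y, z normalised to -1 to 1, where 1 is 0.1 m, then the turn, a rotation vector about the tool's x, y, z normalised to -1 to 1, where 1 is 2 pi rad. In form: [[jaw, [x, y, z], [rx, ry, rz]], ...]. A call has 1 to 20 rows; each row shifts and turns the commanded pose from where the row before left it, along the tool's axes as they then stand; what a row does not reach is not made up. A row lasts 1/8 s, in which the tool goes at most 62.5 mm and 10.7 degrees, less where a joint would pass 70% of its speed; a pose out of reach is approached as far as the arm can. A call with a number of a shift or a turn outside -1 to 1 is refused whole. A call with a gripper value outside its range is refused whole. The fingers move at their own pace and stop on an object; "squeeze" is the grip in N (left out, the last holds). Time passes only in rows, so rows that do not move let the fingers close. It gives the time, the measured TCP pose, the force, the opening and the grip force at its end, in the units of the state.
- get_state(): the state, without advancing time (a new reading comes with each control period).
- read_camera(name): name is "scene" or "top" or "wrist"; returns a dict with "img" (384x512x3 uint8, red, green, blue), "mtx" (3x3 intrinsics, pixels), "k1" (the pictures are not rectified: a ray, as slopes to the right and down, at radius r is drawn at 1 + k1 r^2 times it, then the intrinsics apply), "view" (4x4, takes a point from world to camera coordinates); the wrist camera has in their place "mount" (4x4, takes a point from camera to tool coordinates, whose origin is the TCP and whose axes are the flange's). Camera axes: x right, y down, z forward; pixel columns grow to the right and rows downward; lengths in m; the calibration is good to about 2 mm. A picture is of the moment at which its call begins: read the wrist's pose just before it. There is no depth.
- sign_off(): hands the job in; it is judged then, once.
The state is a dict: "t": time; "q": joint angles; "joint_vel": joint speeds; "joint_torque": joint torques, N m; "ee_pos": TCP position; "ee_rot": TCP orientation; "wrist_force": force on the tool from outside, world axes, zero at the start; "wrist_torque": the same for the moment, N m; "finger_gap": finger opening in m; "grip_force": force on a finger pad.
Only numpy, scipy, OpenCV 4.12 (cv2) and the standard library are available. Lean on these libraries where they do the work, as an engineer would, in place of code of your own. Each camera call takes 0.05 s, during which the arm holds its last target. There are 200 camera calls.

### The job

Take the spring hand stamp from its sloping rest, stand it upright in the middle of the foot of the broad upturned bowl and let go of it. Then press its plunger head gently down, fully home against its stop, hold it there for at least half a second and let it spring back. Finally take the stamp again and stand it upright in the middle of the rubber pad, leaving the bowl and everything else where it is; strike the stamp nowhere but on the bowl's foot.

Things in the scene. Friction and masses are not known exactly. Their poses are not given: they have to be found in the camera images.
- stamp: Spring hand stamp, about 0.37 kg. Steel foot 46 x 46 x 10 mm, round barrel 30 mm in diameter from 10 to 80 mm above the underside, a 12 mm stem, then a wooden head 34 mm wide, 14 mm thick. The head is screwed to a different height each time: its top is 112 to 120 mm above the underside. Origin at the centre of the underside; z along the barrel to the head. It starts on the rest, z 35 degrees above level.
- stamp_barrel (a point): Point on the stamp's axis, 45 mm from the underside of the foot: middle of the barrel, a good place to grip while it lies on the rest. Axes as the stamp's.
- plunger (a joint): How far the stamp's plunger (stem and head together) is pushed in from its released height: 0 released, 0.014 m at its hard stop. The spring starts to yield at about 4 N and takes about 11 N just before the stop; it springs back when let go. The stamp can be lifted by its head. Pressing is along the stamp's axis, towards the foot.
- rest: Fixed wooden stamp rest: board 150 x 70 x 12 mm, origin at the centre of its underside, x level, the way the lying stamp's head points. A stop plate 50 mm wide backs the foot; two rails, together 19 mm wide, carry the barrel from below, starting 14 mm past the foot. Fingers are free on both sides of the barrel, whose middle is 62 mm above the table. Lift the stamp straight up, do not drag it along its axis.
- bowl: The broad light-wood bowl, rim down: 150 mm across, 64 mm high, 0.5 kg, loose on the table. On top a flat foot, 72 mm in diameter and 8 mm high. Origin at the centre of the underside, z up.
- bowl_foot (a point): Centre of the flat top of the broad bowl's foot, 64 mm above the table.
- pad: Fixed square rubber pad, 90 x 90 x 6 mm. Origin at the centre of the underside, z up.
- pad_top (a point): Centre of the top of the rubber pad, 6 mm above the table.
- small_bowl: Bystander: smaller bowl, rim down, 120 mm across, 66 mm high, with a narrow stub 36 mm in diameter on top instead of a broad foot. Origin at the centre of the underside.
- sanding_block: Bystander: cork sanding block 100 x 60 x 30 mm, origin at the centre of the underside.
- gouge: Bystander: turning gouge 345 mm long, lying, 27 mm thick; origin under it near its middle, blade along its x axis.
- wax_tin: Bystander: metal tin 80 mm in diameter, 45 mm high; origin at the centre of the underside.
- chuck: Bystander: steel four-jaw lathe chuck 94 mm in diameter, 53 mm high, 1.6 kg; origin at the centre of the underside.
- blank: Bystander: dark wood block 70 x 70 x 90 mm; origin at the centre of the underside.
- glue_bottle: Bystander: white bottle 60 mm in diameter, 150 mm high; origin at the centre of the underside.
Mind the look-alikes: they are no part of the job. What is shaped like the stamp but green is not meant. There is more than one size of the pad; the job needs the smaller.

How it is judged:
On the way, in this order (a step that is already met when the one before it is completed fails the run):
1. the stamp stands upright in the middle of the broad bowl's foot, let go, its plunger released (horizontal distance between stamp and bowl_foot below 0.01 m and distance between stamp and bowl_foot below 0.012 m and angle between stamp's own z axis and vertical below 0.06 rad and contact force between the fingers and stamp below 0.2 N and contact force between stamp and bowl above 0.5 N and value of joint plunger below 0.003 m), for 0.2 s.
2. the plunger head is held down at its stop while the stamp stands in the middle of the foot (value of joint plunger above 0.0125 m and horizontal distance between stamp and bowl_foot below 0.01 m and angle between stamp's own z axis and vertical below 0.06 rad and contact force between stamp and bowl above 5 N), for 0.5 s.
At the end, for the whole second after the job is handed in: the stamp stands upright (within 3 degrees) and at rest on the rubber pad, its centre within 22 mm of the pad's centre, let go and its plunger sprung back (under 3 mm in); the broad bowl still stands rim down within 20 mm of where it was (horizontal distance between stamp and pad_top below 0.022 m and z of stamp in the frame of pad_top between -0.004 and 0.004 m and angle between stamp's own z axis and vertical below 0.06 rad and linear speed of stamp below 0.02 m/s and value of joint plunger below 0.003 m and distance of bowl from where it was at the start of the episode below 0.02 m and angle between bowl's own z axis and vertical below 0.05 rad); the robot touches nothing.
It fails at once if the stamp is pressed on the bowl with more than 60 N, bruising the wood (contact force between stamp and bowl above 60 N).
It fails at once if the plunger is driven in (over 10 mm) anywhere but in the middle of the bowl's foot (value of joint plunger above 0.01 m and distance between stamp and bowl_foot above 0.014 m).
It fails at once if a bystander is moved by more than 20 mm (distance of any of small_bowl, sanding_block, gouge, wax_tin, chuck, blank, glue_bottle from where it was at the start of the episode above 0.02 m).
It also fails if it takes over 70 s, if anything falls off the work surface, if the arm or the gripper's body presses on something with over 40 N, if the wrist force passes 120 N, or if a joint passes its speed limit or range.

## Working session

There is one attempt and no reset: what is moved stays moved. The work goes in short steps, Python scripts to look and compute and a tool call to move; the robot and the scene stay as the last step left them, time stands still between calls to the robot, and variables do not carry over. Pictures are saved under pics/ and viewed, at most 12 in all, crops included, and the job is handed in when it is done.

Besides the shell and the picture viewer there is one more tool, called after "Emit:" as name(argument=value, ...), one argument or row to a line, values as JSON. play_rows: Moves the arm, as the interface text tells. Its arguments: {"type":"object","properties":{"targets":{"type":"array"},"squeeze":{"type":"number"}},"required":["targets"]}

```bash
mkdir -p pics; cat > h.py <<'E'
import numpy as np, cv2
from scipy.spatial.transform import Rotation as R
from workcell import get_state, read_camera, sign_off, pinch_z
def view(c,st=None):
    if 'view' in c: return np.array(c['view'])
    T=np.eye(4); T[:3,:3]=rot(st).as_matrix(); T[:3,3]=st['ee_pos']
    return np.linalg.inv(T@np.array(c['mount']))
def rot(st): 
    w,x,y,z=st['ee_rot']; return R.from_quat([x,y,z,w])
def ray(c,V,uv):
    k=np.array([[c['k1'],0,0,0]],float).ravel()
    p=cv2.undistortPoints(np.array([[uv]],float),np.array(c['mtx']),k)[0,0]
    M=np.linalg.inv(V); d=M[:3,:3]@np.array([p[0],p[1],1]); return M[:3,3],d
def plane(c,V,uv,z):
    o,d=ray(c,V,uv); return o+d*(z-o[2])/d[2]
def proj(c,V,P):
    return cv2.projectPoints(np.array(P,float).reshape(-1,1,3),V[:3,:3],V[:3,3],np.array(c['mtx']),np.array([c['k1'],0,0,0],float))[0].reshape(-1,2)
def save(n,img): cv2.imwrite('pics/'+n,img[:,:,::-1])
E
python3 - <<'E'
from h import *
import pickle
a=read_camera('scene');b=read_camera('top')
pickle.dump((a,b),open('c0.pkl','wb'))
save('s0.png',a['img']);save('t0.png',b['img'])
print(pinch_z if not callable(pinch_z) else pinch_z(),get_state())
for c in(a,b):print(np.linalg.inv(c['view']).round(3),c['mtx'],c['k1'])
E
```

```text
0.0187 {'t': 0.1, 'q': array([-1.30667124,  0.60002722, -0.00250672,  1.60004833,  0.00179584,
        0.94290549, -0.07978692]), 'joint_vel': array([-0.00126306, -0.00351943, -0.00103633, -0.00258926, -0.00069116,
       -0.00072982,  0.00045371]), 'joint_torque': array([ 4.98152003e-03, -7.77985024e+01,  1.56987447e+00, -2.58624172e+01,
        1.26909942e-02,  5.49084201e-03,  4.80057849e-05]), 'ee_pos': array([0.24223409, 0.68288995, 0.23051733]), 'ee_rot': array([-4.45892036e-05,  1.69569738e-01,  9.85517947e-01, -6.91899074e-04]), 'wrist_force': array([ 0.91721453,  0.24753908, -0.36972396]), 'wrist_torque': array([0.02347385, 0.00820795, 0.00520292]), 'grip_force': 0.0, 'finger_gap': 0.08546960669266618}
[[ 0.619  0.668 -0.414  1.059]
 [ 0.786 -0.528  0.323 -0.44 ]
 [-0.003 -0.525 -0.851  1.149]
 [ 0.     0.     0.     1.   ]] [[379.68638489   0.         255.90121504]
 [  0.         379.68638489 192.94966933]
 [  0.           0.           1.        ]] -0.11951699615913627
[[ 0.021 -0.983  0.182  0.303]
 [-1.    -0.022 -0.006 -0.043]
 [ 0.01  -0.182 -0.983  1.31 ]
 [ 0.     0.     0.     1.   ]] [[371.79950846   0.         255.6787533 ]
 [  0.         371.79950846 182.31250144]
 [  0.           0.           1.        ]] -0.010107329909204633
```

View pics/s0.png

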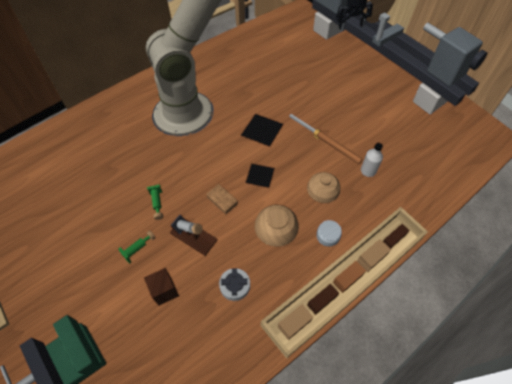

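View pics/t0.png

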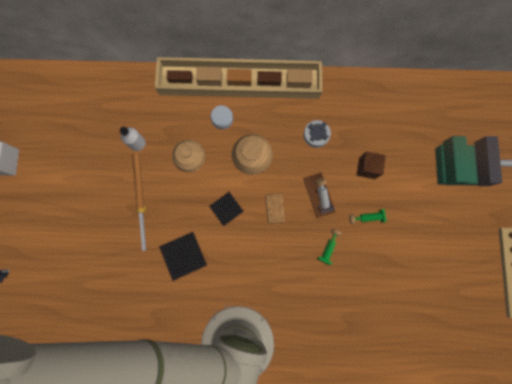

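The scene view has the broad bowl at (276,225), the small pad at (260,176) and the stamp on its rest at (190,230). In the top view they are at (253,153), (227,208) and (322,194).

```bash
python3 - <<'E'
from h import *
import pickle
a,b=pickle.load(open('c0.pkl','rb'))
for n,c,pts in(('scene',a,dict(foot=(277,218,.064),pad=(260,176,.006),head=(196,229,.09),stfoot=(176,224,.04),rest=(194,236,.012))),('top',b,dict(foot=(254,151,.064),pad=(227,208,.006),head=(321,181,.09),stfoot=(325,206,.04),rest=(320,195,.012),chuck=(317,133,.05),blank=(372,165,.09),tin=(222,117,.045),bottle=(125,131,.15),small=(188,154,.06),block=(276,208,.03)))):
    V=view(c)
    for k,(u,v,z) in pts.items(): print(n,k,plane(c,V,(u,v),z).round(3))
# pad masks
for n,c in(('scene',a),('top',b)):
    m=(c['img'].max(2)<40).astype(np.uint8)
    k,l,s,ce=cv2.connectedComponentsWithStats(m)
    for i in range(1,k):
        if 200<s[i,4]<3000:
            w=cv2.minAreaRect(np.argwhere(l==i)[:,::-1].astype(np.float32))
            q=[plane(c,view(c),p,.006)[:2] for p in cv2.boxPoints(w)]
            print(n,s[i],plane(c,view(c),ce[i],.006).round(4),np.round(q,3).tolist())
E
```

```text
scene foot [ 0.648 -0.034  0.064]
scene pad [0.455 0.05  0.006]
scene head [ 0.532 -0.266  0.09 ]
scene stfoot [ 0.451 -0.3    0.04 ]
scene rest [ 0.51  -0.273  0.012]
top foot [ 0.643 -0.042  0.064]
top pad [0.45  0.049 0.006]
top head [ 0.538 -0.268  0.09 ]
top stfoot [ 0.46 -0.29  0.04]
top rest [ 0.502 -0.278  0.012]
top chuck [ 0.718 -0.263  0.05 ]
top blank [ 0.597 -0.441  0.09 ]
top tin [0.771 0.075 0.045]
top bottle [0.677 0.378 0.15 ]
top small [0.628 0.186 0.06 ]
top block [ 0.451 -0.122  0.03 ]
scene [333   0  40  29 615] [-0.0667  1.0992  0.006 ] [[-0.209, 1.089], [-0.083, 1.27], [0.095, 1.065], [-0.023, 0.901]]
scene [162  56  29  25 417] [-0.2317  0.122   0.006 ] [[-0.251, 0.044], [-0.319, 0.2], [-0.209, 0.197], [-0.148, 0.046]]
scene [  0 100  66  43 664] [-0.3789 -0.5329  0.006 ] [[-0.414, -0.691], [-0.415, -0.378], [-0.35, -0.381], [-0.351, -0.688]]
scene [242 115  40  30 686] [0.2854 0.1947 0.006 ] [[0.257, 0.117], [0.183, 0.216], [0.311, 0.274], [0.378, 0.174]]
scene [247 165  26  21 402] [0.4515 0.0515 0.006 ] [[0.445, -0.003], [0.39, 0.056], [0.458, 0.107], [0.51, 0.046]]
scene [ 69 317  36  67 564] [ 0.6289 -0.7324  0.006 ] [[0.499, -0.733], [0.556, -0.645], [0.731, -0.729], [0.679, -0.812]]
scene [ 32 339  31  45 414] [ 0.5829 -0.8485  0.006 ] [[0.49, -0.863], [0.495, -0.836], [0.661, -0.836], [0.657, -0.862]]
top [212 195  29  28 421] [0.4487 0.0528 0.006 ] [[0.456, 0.106], [0.503, 0.046], [0.442, -0.0], [0.396, 0.059]]
top [ 161  234   43   44 1060] [0.2824 0.1961 0.006 ] [[0.308, 0.276], [0.36, 0.169], [0.256, 0.116], [0.206, 0.223]]
```

```bash
cat >> h.py <<'E'
def down(xyaw):  # tool down, tool x at azimuth xyaw (deg)
    a=np.radians(xyaw); x=np.array([np.cos(a),np.sin(a),0]); z=np.array([0,0,-1.])
    return R.from_matrix(np.c_[x,np.cross(z,x),z])
def plan(wps,jaw,dec=3,start=None):
    """wps: (pos,Rotation,n); prints rows, each with rounded numbers, errors carried over"""
    st=get_state(); p,r=(np.array(st['ee_pos']),rot(st)) if start is None else start
    rows=[]
    for P,Q,n in wps:
        p0,r0=p.copy(),r; w=(Q*r0.inv()).as_rotvec()
        for i in range(1,n+1):
            gp=p0+(np.array(P)-p0)*i/n; gr=R.from_rotvec(w*i/n)*r0
            s=np.round(r.inv().apply(gp-p)/.1,dec); t=np.round((r.inv()*gr).as_rotvec()/2/np.pi,4)
            p=p+r.apply(s*.1); r=r*R.from_rotvec(t*2*np.pi); rows.append([jaw,s.tolist(),t.tolist()])
    print(len(rows),str(rows).replace('-0.0,','0,').replace('-0.0]','0]').replace(' ','').replace('0.0,','0,').replace('0.0]','0]')); print('end',p.round(4),r.as_matrix()[:,2].round(3))
E
python3 - <<'E'
from h import *
c=read_camera('wrist');print(np.round(c['mount'],3),c['mtx'],c['k1'])
print(rot(get_state()).as_matrix().round(3))
plan([((.52,.2,.26),down(90),9),((.47,-.285,.26),down(18),10)],-1)
E
```

```text
[[ 0.001 -0.958 -0.285  0.072]
 [ 1.     0.001 -0.001  0.   ]
 [ 0.001 -0.285  0.958 -0.143]
 [ 0.     0.     0.     1.   ]] [[310.55091576   0.         253.67710236]
 [  0.         310.55091576 187.20774908]
 [  0.           0.           1.        ]] -0.0023542391508949074
[[-0.943  0.334 -0.   ]
 [ 0.334  0.943 -0.001]
 [-0.    -0.001 -1.   ]]
19 [[-1,[-0.47,-0.403,-0.032],[0,0,0.0218]],[-1,[-0.521,-0.334,-0.032],[0,0,0.0217]],[-1,[-0.562,-0.261,-0.032],[0,0.0001,0.0218]],[-1,[-0.591,-0.182,-0.033],[-0.0001,0,0.0217]],[-1,[-0.611,-0.099,-0.032],[0,0,0.0218]],[-1,[-0.619,-0.015,-0.033],[0,0,0.0217]],[-1,[-0.615,0.069,-0.033],[0,0,0.0218]],[-1,[-0.6,0.152,-0.032],[0,0,0.0217]],[-1,[-0.574,0.233,-0.033],[-0.0001,0.0001,0.0218]],[-1,[-0.485,-0.05,0],[0,0,0.02]],[-1,[-0.487,0.011,0],[0,0,0.02]],[-1,[-0.483,0.073,0],[0,0,0.02]],[-1,[-0.469,0.132,0],[0,0,0.02]],[-1,[-0.449,0.19,-0.001],[0,0,0.02]],[-1,[-0.422,0.244,0],[0,0,0.02]],[-1,[-0.388,0.296,0],[0,0,0.02]],[-1,[-0.347,0.342,0],[0,0,0.02]],[-1,[-0.302,0.383,0],[0,-0.0001,0.02]],[-1,[-0.252,0.417,0],[0,0,0.02]]]
end [ 0.47  -0.285  0.26 ] [-0. -0. -1.]
```

Emit:
play_rows(
  targets=[
    [-1,[-0.47,-0.403,-0.032],[0,0,0.022]],
    [-1,[-0.52,-0.334,-0.032],[0,0,0.022]],
    [-1,[-0.56,-0.261,-0.032],[0,0,0.022]],
    [-1,[-0.59,-0.182,-0.033],[0,0,0.022]],
    [-1,[-0.61,-0.099,-0.032],[0,0,0.022]],
    [-1,[-0.62,-0.015,-0.033],[0,0,0.022]],
    [-1,[-0.615,0.069,-0.033],[0,0,0.022]],
    [-1,[-0.6,0.152,-0.032],[0,0,0.022]],
    [-1,[-0.574,0.233,-0.033],[0,0,0.022]],
    [-1,[-0.485,-0.05,0],[0,0,0.02]],
    [-1,[-0.487,0.01,0],[0,0,0.02]],
    [-1,[-0.483,0.073,0],[0,0,0.02]],
    [-1,[-0.47,0.132,0],[0,0,0.02]],
    [-1,[-0.45,0.19,0],[0,0,0.02]],
    [-1,[-0.42,0.244,0],[0,0,0.02]],
    [-1,[-0.39,0.296,0],[0,0,0.02]],
    [-1,[-0.35,0.342,0],[0,0,0.02]],
    [-1,[-0.3,0.383,0],[0,0,0.02]],
    [-1,[-0.25,0.417,0],[0,0,0.018]],
    [-1,[0,0,0],[0,0,0]],
  ],
)

```text
t: 2.65
ee_pos: [0.4588, -0.2892, 0.2607]
ee_rot: [0.001, 0.988, 0.152, -0.0]
wrist_force: [0.3, 0.1, -0.3]
finger_gap: 0.0855
grip_force: 0.0
```

```bash
python3 - <<'E'
from h import *
import pickle
st=get_state();c=read_camera('wrist');pickle.dump((st,c),open('w1.pkl','wb'));save('w1.png',c['img'])
print(st['q'].round(3),st['ee_pos'],rot(st).as_matrix().round(3),st['finger_gap'])
E
```

```text
[-0.081  0.425  0.762  2.017 -0.388  0.845 -0.365] [ 0.45879625 -0.28922293  0.26068738] [[ 0.954  0.301 -0.   ]
 [ 0.301 -0.954 -0.002]
 [-0.001  0.002 -1.   ]] 0.08546820804145838
```

View pics/w1.png

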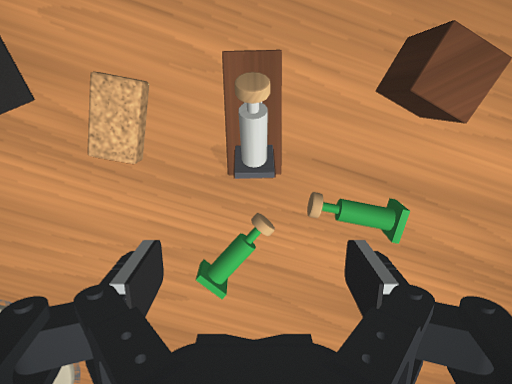

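The wrist view shows the stamp on its rest: barrel from (253,108) to (255,165), head at (253,88), and board edges at columns 223–281. The green look-alikes are at (235,258) and (360,215).

```bash
python3 - <<'E'
from h import *
import pickle
st,c=pickle.load(open('w1.pkl','rb'));V=view(c,st)
im=c['img'].astype(int);hsv=cv2.cvtColor(c['img'],cv2.COLOR_RGB2HSV)
m=((hsv[...,1]<40)&(hsv[...,2]>110)); m[:, :225]=0;m[:,285:]=0;m[:95]=0;m[180:]=0
ys=np.flatnonzero(m.any(1)); print(ys.min(),ys.max())
L=[]
for y in range(ys.min(),ys.max()+1,4):
    x=np.flatnonzero(m[y]); print(y,x.min(),x.max(),end=' | ')
    if 118<y<160: L.append(((x.min()+x.max())/2,y))
print()
L=np.array(L);k=np.polyfit(L[:,1],L[:,0],1)
f=lambda y:(np.polyval(k,y),y)
# axis: heights on axis unknown -> vertical plane through ray midline; take heading by slope of axis
for y,z in((110,.082),(140,.065),(163,.045)): print(y,plane(c,V,f(y),z).round(4))
# heading from rest board (dark brown)
b=((im[...,0]<130)&(im[...,0]-im[...,2]>25)&(im[...,0]>60)).astype(np.uint8);b[:, :210]=0;b[:,295:]=0;b[190:]=0
for e in('l','r'):
    pts=[]
    for y in range(60,145,3):
        x=np.flatnonzero(b[y]); 
        if len(x): pts.append(plane(c,V,((x.min() if e=='l' else x.max()),y),.012)[:2])
    pts=np.array(pts);vx,vy,x0,y0=cv2.fitLine(pts.astype(np.float32),cv2.DIST_HUBER,0,.01,.01).ravel()
    print(e,np.degrees(np.arctan2(vy,vx)),x0,y0)
E
```

```text
102 177
102 261 261 | 106 241 265 | 110 239 266 | 114 240 267 | 118 242 267 | 122 242 267 | 126 242 266 | 130 242 266 | 134 242 266 | 138 242 266 | 142 242 266 | 146 242 266 | 150 242 266 | 154 243 266 | 158 243 266 | 162 243 264 | 166 248 260 | Traceback (most recent call last):
  File "<stdin>", line 9, in <module>
    return umr_minimum(a, axis, None, out, keepdims, initial, where)
ValueError: zero-size array to reduction operation minimum which has no identity
```

```bash
python3 - <<'E'
from h import *
import pickle
st,c=pickle.load(open('w1.pkl','rb'));V=view(c,st)
im=c['img'].astype(int)
f=lambda y:(254.4+(y-118)*-.01,y)
for y,z in((110,.082),(140,.065),(163,.045)): print(y,plane(c,V,f(y),z).round(4))
o,d=ray(c,V,f(140)); print('cam',o)
b=((im[...,0]<130)&(im[...,0]-im[...,2]>25)&(im[...,0]>60)).astype(np.uint8);b[:, :210]=0;b[:,295:]=0;b[190:]=0
for e in('l','r'):
    pts=[]
    for y in range(60,145,3):
        x=np.flatnonzero(b[y]); 
        if len(x): pts.append(plane(c,V,((x.min() if e=='l' else x.max()),y),.012)[:2])
    pts=np.array(pts);vx,vy,x0,y0=cv2.fitLine(pts.astype(np.float32),cv2.DIST_HUBER,0,.01,.01).ravel()
    print(e,np.degrees(np.arctan2(vy,vx)),x0,y0)
# predicted: barrel mid from top face centre
h=np.radians(18);
T=plane(c,V,f(110),.082);print('from top face',T-.035*np.array([np.cos(h)*.819,np.sin(h)*.819,.5736]))
g=plane(c,V,(255,177),.017);print(g)
E
```

```text
110 [ 0.515 -0.273  0.082]
140 [ 0.4839 -0.2826  0.065 ]
163 [ 0.4553 -0.2915  0.045 ]
cam [ 0.52877863 -0.26683163  0.40390826]
l 18.652225 0.5193161 -0.23341255
r 18.069355 0.53903 -0.29877025
from top face [ 0.48770886 -0.28186777  0.061924  ]
[ 0.43248484 -0.30026349  0.017     ]
```

Emit:
play_rows(
  targets=[
    [-1,[0.15,0.008,0.4],[0,0,-0.002]],
    [-1,[0.151,0.008,0.5],[0,0,0]],
    [-1,[0,0,0.5],[0,0,0]],
    [-1,[0,0,0.4],[0,0,0]],
    [-1,[0,0,0.25],[0,0,0]],
    [-1,[0,0,0.124],[0,0,0]],
    [-1,[0,0,0],[0,0,0]],
  ],
)

```text
t: 3.58
ee_pos: [0.4891, -0.2768, 0.0428]
ee_rot: [-0.0, 0.987, 0.162, -0.0]
wrist_force: [-0.2, -0.7, 0.3]
finger_gap: 0.0851
grip_force: 0.0
```

```bash
python3 - <<'E'
from h import *
st=get_state();c=read_camera('wrist');save('w2.png',c['img'])
print(st['q'].round(3),st['ee_pos'],rot(st).as_matrix().round(3),st['finger_gap'],st['wrist_force'])
E
```

```text
[ 0.14   0.73   0.417  2.128 -0.716  0.425 -0.116] [ 0.48907374 -0.27683291  0.04283193] [[ 0.947  0.321 -0.001]
 [ 0.321 -0.947  0.001]
 [-0.    -0.001 -1.   ]] 0.0851099496546626 [-0.18171588 -0.71978071  0.28427432]
```

View pics/w2.png

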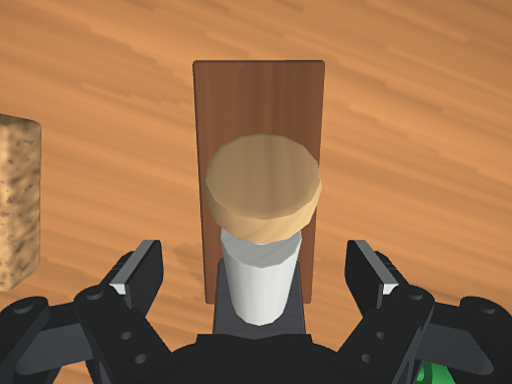

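The board and barrel centre sit near column 262, but the fingers are centred near 254. I'll shift about 4 mm along +y, then close.

Emit:
play_rows(
  targets=[
    [-1,[-0.025,0.043,0],[0,0,0.002]],
    [-1,[0,0,0],[0,0,0]],
    [1,[0,0,0],[0,0,0]],
    [1,[0,0,0],[0,0,0]],
    [1,[0,0,0],[0,0,0]],
    [1,[0,0,0],[0,0,0]],
    [1,[0,0,0],[0,0,0]],
    [1,[0,0,0],[0,0,0]],
  ],
  squeeze=40,
)

```text
t: 4.62
ee_pos: [0.4875, -0.2804, 0.0432]
ee_rot: [-0.002, 0.988, 0.157, -0.0]
wrist_force: [-1.7, 6.8, 7.3]
finger_gap: 0.0291
grip_force: 38.8
```

Emit:
play_rows(
  targets=[
    [1,[0,0,-0.15],[0,0,0]],
    [1,[0,0,-0.4],[0,0,0]],
    [1,[0,0,-0.5],[0,0,0]],
    [1,[0,0,-0.5],[0,0,0]],
    [1,[0,0,-0.2],[0,0,0]],
    [1,[0,0,0],[0,0.02,0]],
    [1,[0,0,0],[0,0.025,0]],
    [1,[0,0,0],[0,0.025,0]],
    [1,[0,0,0],[0,0.025,0]],
    [1,[0,0,0],[0,0.025,0]],
    [1,[0,0,0],[0,0.025,0]],
    [1,[0,0,0],[0,0.008,0]],
    [1,[0,0,0],[0,0,0]],
    [1,[0,0,0],[0,0,0]],
  ],
)

```text
t: 6.38
ee_pos: [0.4853, -0.2806, 0.1858]
ee_rot: [-0.064, 0.945, 0.15, 0.285]
wrist_force: [-0.5, 0.3, -3.8]
finger_gap: 0.0287
grip_force: 40.5
```

```bash
python3 - <<'E'
from h import *
import pickle
st=get_state();c=read_camera('wrist');a=read_camera('scene');pickle.dump((st,c,a),open('w3.pkl','wb'))
print(st['q'].round(3),st['ee_pos'],rot(st).as_matrix().round(3),st['finger_gap'],st['wrist_force'])
print(np.degrees(np.arccos(-rot(st).as_matrix()[2,2])))
save('w3.png',np.hstack([c['img'][:, 100:420],cv2.resize(a['img'][120:312,120:360],(480,384))]))
E
```

```text
[ 1.131  0.517 -0.579  2.239 -1.028  0.267  0.379] [ 0.48533503 -0.28057526  0.18578923] [[ 0.793  0.321  0.519]
 [ 0.248 -0.946  0.207]
 [ 0.557 -0.035 -0.83 ]] 0.028702388328832477 [-0.50352441  0.31588738 -3.83206596]
33.935582364651054
```

View pics/w3.png

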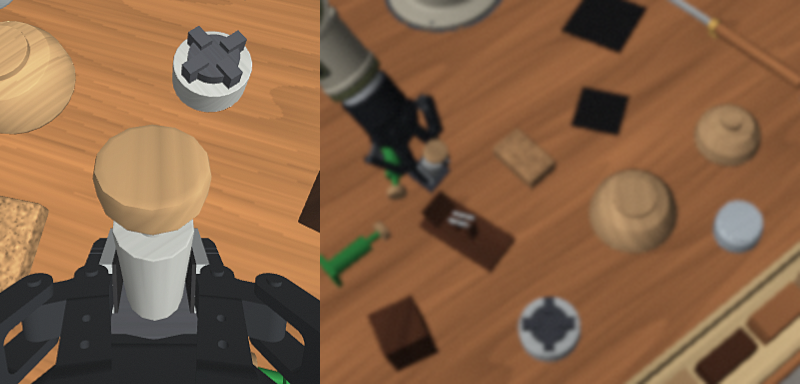

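The wrist view shows the stamp firmly in the jaws, with the head at (150,180) in the crop. The tilt stopped at 34° with joint 5 at its limit. I'll fit a simple arm model to find a reachable upright pose.

```bash
cat > arm.py <<'E'
from h import *
import pickle, itertools
from scipy.optimize import least_squares
st1=pickle.load(open('w1.pkl','rb'))[0];st3=pickle.load(open('w3.pkl','rb'))[0]
D=[([-1.30667,.60003,-.00251,1.60005,.0018,.94291,-.07979],[.24223,.68289,.23052],R.from_quat([1.69569738e-01,9.85517947e-01,-6.91899074e-04,-4.45892036e-05])),
(st1['q'],st1['ee_pos'],rot(st1)),(st3['q'],st3['ee_pos'],rot(st3)),
([.14,.73,.417,2.128,-.716,.425,-.116],[.48907,-.27683,.04283],R.from_matrix(np.array([[.947,.321,-.001],[.321,-.947,.001],[0,-.001,-1]])))]
AX='zyzyzyz'
def chain(q,s,b,c):
    r=R.from_euler('z',b);out=[r]
    for a,k,qq in zip(AX,s,q): r=r*R.from_euler(a,k*qq); out.append(r)
    return out,r*R.from_euler('z',c)
def A(rs): # columns: H, L1x, L1z, L2x, L2z, Lwx, Lwz
    M=[np.array([0,0,1.])]
    for i in(2,4,6): m=rs[i].as_matrix(); M+= [m[:,0],m[:,2]]
    m=rs[1].as_matrix(); M.append(m[:,1])
    return np.array(M).T
E
cat > fit.py <<'E'
from arm import *
best=[]
for s in itertools.product((1,-1),repeat=7):
    for b0,c0 in((0,0),(1.57,0),(3.14,0),(0,1.57),(0,3.14)):
        f=lambda p:np.concatenate([(chain(q,s,*p)[1].inv()*r).as_rotvec() for q,_,r in D])
        o=least_squares(f,[b0,c0]); best.append((o.cost,s,o.x))
best.sort(key=lambda t:t[0])
for cst,s,x in best[:4]:
    M=np.vstack([A(chain(q,s,*x)[0]) for q,_,_ in D]);y=np.concatenate([p for _,p,_ in D])
    L,res,rk,_=np.linalg.lstsq(M,y,rcond=None);print(cst,s,x.round(4),L.round(4),rk,np.abs(M@L-y).max())
pickle.dump((best[0][1],best[0][2]),open('sg.pkl','wb'))
E
python3 fit.py
```

```text
7.357029392101395e-07 (-1, 1, -1, 1, -1, 1, -1) [2.0000e-04 1.5706e+00] [ 0.2804 -0.0123  0.6449 -0.0021  0.425  -0.019   0.3402 -0.0474] 8 0.010415495207772851
7.357029392102044e-07 (-1, -1, -1, -1, -1, -1, -1) [3.1418 4.7122] [0.2804 0.0123 0.6449 0.0021 0.425  0.019  0.3402 0.0474] 8 0.01041549522950344
7.357029392102125e-07 (-1, -1, -1, -1, -1, -1, -1) [-3.1414 -1.571 ] [0.2804 0.0123 0.6449 0.0021 0.425  0.019  0.3402 0.0474] 8 0.01041549522497981
7.357029392102808e-07 (-1, 1, -1, 1, -1, 1, -1) [2.0000e-04 1.5706e+00] [ 0.2804 -0.0123  0.6449 -0.0021  0.425  -0.019   0.3402 -0.0474] 8 0.010415495207764636
```

```bash
cat >> arm.py <<'E'
s,x=pickle.load(open('sg.pkl','rb'))
M=np.vstack([A(chain(q,s,*x)[0]) for q,_,_ in D]);y=np.concatenate([p for _,p,_ in D])
L=np.linalg.lstsq(M,y,rcond=None)[0]
lo=np.array([-2.57,-.35,-1.29,.11,-1.05,.11,-2.63]);hi=np.array([2.57,1.97,1.29,2.56,4.19,1.86,2.63])
def fk(q): rs,r=chain(q,s,*x); return A(rs)@L,r
def ik(P,Q,q0,mg=.08):
    def f(q):
        p,r=fk(q); return np.r_[(p-P)*10,(r.inv()*Q).as_rotvec()*3,(q-q0)*.003]
    o=least_squares(f,np.clip(q0,lo+mg+.01,hi-mg-.01),bounds=(lo+mg,hi-mg),max_nfev=60)
    p,r=fk(o.x); return o.x,np.linalg.norm(p-P)+np.linalg.norm((r.inv()*Q).as_rotvec())
def tilt(az,t): # tool y level, z leaning t deg from down towards azimuth az
    return down(az)*R.from_euler('y',t,degrees=True)
E
cat > scan.py <<'E'
from arm import *
qc=np.array(st3['q']);rng=np.random.default_rng(0)
G=np.array([.645,-.038,.109])
for az in range(-180,180,30):
    Q=tilt(az,55);P=G+.0187*Q.as_matrix()[:,2]
    best=None
    for k in range(10):
        q0=qc if k==0 else rng.uniform(lo,hi)
        q,e=ik(P,Q,q0)
        if e<.01:
            d=np.abs(q-qc).max()
            if best is None or d<best[0]: best=(d,q)
    print(az,None if best is None else (round(best[0],2),best[1].round(2)),flush=True)
E
timeout 300 python3 scan.py
```

```text
-180 None
-150 (np.float64(1.49), array([-0.1 ,  1.07, -0.13,  1.26,  0.37,  1.75,  1.76]))
-120 (np.float64(1.64), array([-0.32,  0.98,  0.04,  1.52,  0.57,  1.45,  2.01]))
-90 (np.float64(1.94), array([-0.47,  0.89,  0.11,  1.84,  0.91,  1.1 ,  2.04]))
-60 (np.float64(2.58), array([-0.37,  0.83, -0.08,  2.13,  1.55,  1.01,  1.79]))
-30 (np.float64(3.18), array([ 0.29,  1.06, -0.96,  2.36,  2.15,  1.61,  2.05]))
0 (np.float64(3.9), array([ 0.36,  0.9 , -0.55,  2.46,  2.87,  1.15,  2.03]))
30 (np.float64(4.99), array([0.16, 0.82, 0.15, 2.36, 3.97, 1.06, 1.51]))
60 (np.float64(0.57), array([ 0.94,  1.08, -0.93,  2.04, -0.88,  0.21,  0.76]))
90 (np.float64(0.62), array([ 0.72,  1.02, -0.62,  1.73, -0.52,  0.88,  0.69]))
120 (np.float64(1.07), array([ 0.7 ,  1.22, -0.92,  1.41,  0.05,  1.34,  0.49]))
150 (np.float64(1.44), array([ 0.35,  1.14, -0.48,  1.21, -0.04,  1.71,  1.  ]))
```

```bash
python3 - <<'E'
from h import *
import pickle
a,b=pickle.load(open('c0.pkl','rb'));st,c,_=pickle.load(open('w3.pkl','rb'))
f=lambda im,u,v,s,k:cv2.resize(im[v:v+s,u:u+s],None,fx=k,fy=k,interpolation=cv2.INTER_CUBIC)
save('b.png',np.hstack([c['img'][0:256,0:240],f(a['img'],244,194,64,4),f(b['img'],222,122,64,4)]))
E
```

```text
(no output)
```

View pics/b.png

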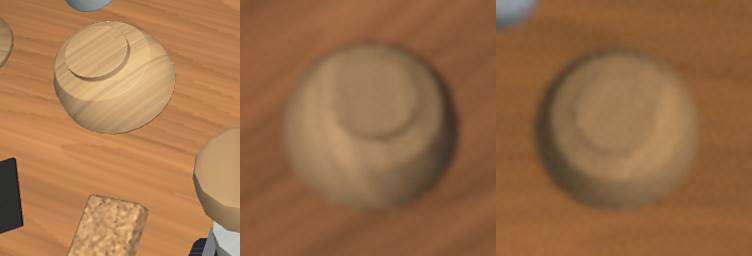

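The left crop (wrist) has the foot's top centred near (97,49). The scene crop puts it at about full-image (277.7,218.2), the top crop at about (251.7,150.2).

```bash
python3 - <<'E'
from h import *
import pickle
a,b=pickle.load(open('c0.pkl','rb'));st,c,_=pickle.load(open('w3.pkl','rb'))
t=np.linspace(0,2*np.pi,13)[:-1]
for C,V,uv in((c,view(c,st),(97,49)),(a,view(a),(277.7,218.2)),(b,view(b),(251.7,150.2))):
    P=plane(C,V,uv,.064);print(P.round(4)); 
    e=proj(C,V,P+.036*np.c_[np.cos(t),np.sin(t),0*t]); print(e.min(0).round(),e.max(0).round())
# bowl colour mask silhouette in w3 for a check of its outline
P=np.array([.648,-.037,0]);e=proj(c,view(c,st),P+.075*np.c_[np.cos(t),np.sin(t),0*t]);print(e.min(0).round(),e.max(0).round())
from arm import *
print(np.degrees(np.arctan2(.207,.519)))
Q=tilt(95,55);plan([((.53,-.25,.26),tilt(55,42),6),((.648,-.037,.24),tilt(95,55),10)],1,2)
E
```

```text
[ 0.6489 -0.0342  0.064 ]
[65. 24.] [129.  75.]
[ 0.6498 -0.0325  0.064 ]
[267. 209.] [289. 228.]
[ 0.6459 -0.0338  0.064 ]
[241. 140.] [262. 160.]
[67. 40.] [180. 135.]
21.74428509898533
16 [[1,[0.14,-0.03,-0.05],[0.0096,0.0033,-0.0137]],[1,[0.14,-0.02,-0.05],[0.0096,0.0034,-0.0138]],[1,[0.14,0,-0.05],[0.0096,0.0033,-0.0137]],[1,[0.15,0,-0.04],[0.0096,0.0034,-0.0138]],[1,[0.15,0.01,-0.04],[0.0096,0.0033,-0.0137]],[1,[0.14,0.02,-0.04],[0.0096,0.0033,-0.0137]],[1,[0.17,-0.03,0.18],[0.0083,0.0035,-0.0074]],[1,[0.16,0,0.18],[0.0084,0.0034,-0.0074]],[1,[0.16,0,0.18],[0.0083,0.0035,-0.0073]],[1,[0.15,0.03,0.19],[0.0083,0.0035,-0.0074]],[1,[0.15,0.04,0.19],[0.0084,0.0034,-0.0074]],[1,[0.15,0.06,0.19],[0.0083,0.0035,-0.0074]],[1,[0.13,0.08,0.19],[0.0083,0.0034,-0.0074]],[1,[0.13,0.09,0.18],[0.0084,0.0035,-0.0074]],[1,[0.12,0.11,0.19],[0.0083,0.0035,-0.0073]],[1,[0.11,0.12,0.18],[0.0084,0.0034,-0.0074]]]
end [ 0.6483 -0.0368  0.2403] [-0.072  0.816 -0.574]
```

Emit:
play_rows(
  targets=[
    [1,[0.14,-0.03,-0.05],[0.0096,0.0033,-0.0137]],
    [1,[0.14,-0.02,-0.05],[0.0096,0.0034,-0.0138]],
    [1,[0.14,0,-0.05],[0.0096,0.0033,-0.0137]],
    [1,[0.15,0,-0.04],[0.0096,0.0034,-0.0138]],
    [1,[0.15,0.01,-0.04],[0.0096,0.0033,-0.0137]],
    [1,[0.14,0.02,-0.04],[0.0096,0.0033,-0.0137]],
    [1,[0.17,-0.03,0.18],[0.0083,0.0035,-0.0074]],
    [1,[0.16,0,0.18],[0.0084,0.0034,-0.0074]],
    [1,[0.16,0,0.18],[0.0083,0.0035,-0.0073]],
    [1,[0.15,0.03,0.19],[0.0083,0.0035,-0.0074]],
    [1,[0.15,0.04,0.19],[0.0084,0.0034,-0.0074]],
    [1,[0.15,0.06,0.19],[0.0083,0.0035,-0.0074]],
    [1,[0.13,0.08,0.19],[0.0083,0.0034,-0.0074]],
    [1,[0.13,0.09,0.18],[0.0084,0.0035,-0.0074]],
    [1,[0.12,0.11,0.19],[0.0083,0.0035,-0.0073]],
    [1,[0.11,0.12,0.18],[0.0084,0.0034,-0.0074]],
    [1,[0,0,0],[0,0,0]],
  ],
)

```text
t: 8.6
ee_pos: [0.649, -0.0343, 0.2403]
ee_rot: [-0.342, 0.597, 0.655, 0.313]
wrist_force: [-0.3, -0.7, -3.4]
finger_gap: 0.029
grip_force: 40.6
```

```bash
python3 - <<'E'
from arm import *
st=get_state()
print(st['q'].round(3),st['ee_pos'],rot(st).as_matrix().round(3))
m=rot(st).as_matrix();print('tilt',np.degrees(np.arccos(-m[2,2])))
print('stamp axis',rot(st).apply([np.sin(np.radians(55)),0,-np.cos(np.radians(55))]).round(4))
plan([((.647,-.018,.16),tilt(95,55),6)],1,2)
E
```

```text
[ 0.733  0.843 -0.679  1.633 -0.48   1.137  0.539] [ 0.64900758 -0.03430128  0.24027412] [[-0.053  0.996 -0.074]
 [ 0.568  0.091  0.818]
 [ 0.822  0.001 -0.57 ]]
tilt 55.2431448487193
stamp axis [-9.0e-04 -4.3e-03  1.0e+00]
6 [[1,[-0.09,0,0.1],[-0.0001,-0.0001,0.0001]],[1,[-0.1,0,0.1],[0,-0.0001,0.0001]],[1,[-0.09,0,0.1],[-0.0001,-0.0001,0.0001]],[1,[-0.1,0,0.1],[-0.0001,-0.0002,0.0001]],[1,[-0.09,0,0.09],[-0.0001,-0.0001,0.0001]],[1,[-0.09,-0.01,0.1],[0,-0.0001,0.0001]]]
end [ 0.6466 -0.018   0.1606] [-0.072  0.816 -0.574]
```

Emit:
play_rows(
  targets=[
    [1,[-0.09,0,0.1],[0,0,0]],
    [1,[-0.1,0,0.1],[0,0,0]],
    [1,[-0.09,0,0.1],[0,0,0]],
    [1,[-0.1,0,0.1],[0,0,0]],
    [1,[-0.09,0,0.09],[0,0,0]],
    [1,[-0.09,0,0.1],[0,-0.0006,0]],
    [1,[-0.14,0,0.1],[0,0,0]],
    [1,[-0.14,0,0.1],[0,0,0]],
    [1,[0,0,0],[0,0,0]],
    [1,[0,0,0],[0,0,0]],
  ],
)

```text
t: 9.85
ee_pos: [0.6469, -0.0211, 0.1267]
ee_rot: [-0.339, 0.6, 0.654, 0.312]
wrist_force: [0.2, -0.5, -3.8]
finger_gap: 0.0289
grip_force: 40.6
```

```bash
python3 - <<'E'
from arm import *
st=get_state();c=read_camera('wrist');a=read_camera('scene');b=read_camera('top');pickle.dump((st,c,a,b),open('w4.pkl','wb'))
print(st['ee_pos']);ax=rot(st).apply([np.sin(np.radians(55)),0,-np.cos(np.radians(55))]);print(ax.round(4))
g=st['ee_pos']-.0187*rot(st).as_matrix()[:,2];print('grip',g.round(4),'under',(g-.045*ax).round(4))
f=lambda im,u,v,w,h,k:cv2.resize(im[v:v+h,u:u+w],(w*k,h*k),interpolation=cv2.INTER_CUBIC)
save('w4.png',np.hstack([f(a['img'],242,160,90,95,4),cv2.resize(c['img'],(440,330))[:, :].copy() if 0 else cv2.copyMakeBorder(cv2.resize(c['img'],(430,322)),0,58,0,0,0)]))
for n,C in(('scene',a),('top',b)): print(n,proj(C,view(C),[g-.045*ax,g+.073*ax,[.6485,-.0335,.064]]).round(1))
E
```

```text
[ 0.64691923 -0.02108096  0.12672415]
[-0.0011  0.002   1.    ]
grip [ 0.6482 -0.0363  0.1375] under [ 0.6483 -0.0364  0.0925]
scene [[276.9 214.3]
 [278.7 194.8]
 [277.2 218.1]]
top [[252.5 147.3]
 [252.4 136.8]
 [251.6 149.5]]
```

View pics/w4.png

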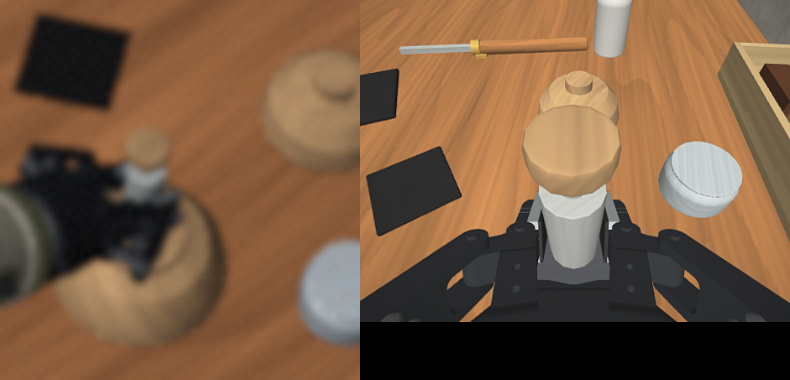

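The head appears at full-image (279,194) in the scene view, where I predicted (278.7,194.8). The stamp is held upright, about 28 mm above the foot. Descending.

Emit:
play_rows(
  targets=[
    [1,[-0.055,0,0.05],[0,0,0]],
    [1,[-0.055,0,0.05],[0,0,0]],
    [1,[-0.055,0,0.05],[0,0,0]],
    [1,[0,0,0],[0,0,0]],
    [1,[-0.016,0,0.011],[0,0,0]],
    [1,[0,0,0],[0,0,0]],
  ],
)

```text
t: 10.75
ee_pos: [0.6465, -0.0184, 0.1024]
ee_rot: [-0.339, 0.6, 0.654, 0.312]
wrist_force: [-0.2, 0.1, -2.6]
finger_gap: 0.029
grip_force: 40.6
```

Emit:
play_rows(
  targets=[
    [1,[-0.008,0,0.006],[0,0,0]],
    [1,[0,0,0],[0,0,0]],
    [1,[-0.008,0,0.006],[0,0,0]],
    [1,[0,0,0],[0,0,0]],
  ],
)

```text
t: 11.25
ee_pos: [0.6465, -0.0184, 0.1004]
ee_rot: [-0.339, 0.6, 0.654, 0.312]
wrist_force: [-1.0, -0.2, -4.3]
finger_gap: 0.0286
grip_force: 40.6
```

Emit:
play_rows(
  targets=[
    [1,[-0.008,0,0.006],[0,0,0]],
    [1,[0,0,0],[0,0,0]],
    [1,[-0.008,0,0.006],[0,0,0]],
    [1,[0,0,0],[0,0,0]],
  ],
)

```text
t: 11.75
ee_pos: [0.6466, -0.0183, 0.0988]
ee_rot: [-0.339, 0.6, 0.654, 0.312]
wrist_force: [1.0, -1.4, -0.8]
finger_gap: 0.029
grip_force: 40.8
```

Emit:
play_rows(
  targets=[
    [1,[-0.005,0,0.003],[0,0,0]],
    [1,[0,0,0],[0,0,0]],
  ],
)

```text
t: 12.0
ee_pos: [0.6466, -0.0182, 0.0987]
ee_rot: [-0.339, 0.6, 0.654, 0.312]
wrist_force: [-1.3, -2.6, 5.6]
finger_gap: 0.0292
grip_force: 41.2
```

Emit:
play_rows(
  targets=[
    [0.2,[0,0,0],[0,0,0]],
    [-0.2,[0,0,0],[0,0,0]],
    [-1,[0,0,0],[0,0,0]],
    [-1,[0,0,0],[0,0,0]],
    [-1,[0,0,0],[0,0,0]],
    [-1,[0,0,0],[0,0,0]],
    [-1,[0,0,-0.1],[0,0,0]],
    [-1,[0,0,-0.3],[0,0,0]],
    [-1,[0,0,-0.4],[0,0,0]],
    [-1,[0,0,-0.5],[0,0,0]],
    [-1,[0,0,-0.4],[0,0,0]],
    [-1,[0,0,0],[0,0,0]],
  ],
)

```text
t: 13.5
ee_pos: [0.6593, -0.161, 0.1972]
ee_rot: [-0.336, 0.602, 0.654, 0.312]
wrist_force: [0.8, 0.7, -1.3]
finger_gap: 0.0856
grip_force: 0.0
```

```bash
python3 - <<'E'
from arm import *
st=get_state();c=read_camera('wrist');a=read_camera('scene');b=read_camera('top');pickle.dump((st,c,a,b),open('w5.pkl','wb'))
print(st['q'].round(2),st['ee_pos'],st['wrist_force'])
f=lambda im,u,v,w,h,k:cv2.resize(im[v:v+h,u:u+w],(w*k,h*k),interpolation=cv2.INTER_CUBIC)
save('w5.png',np.hstack([f(a['img'],242,160,72,96,4),c['img']]))
E
```

```text
[ 0.81  0.94 -0.61  1.48 -0.4   1.28  0.6 ] [ 0.65934176 -0.16104472  0.19721427] [ 0.79754938  0.65701573 -1.28149887]
```

View pics/w5.png

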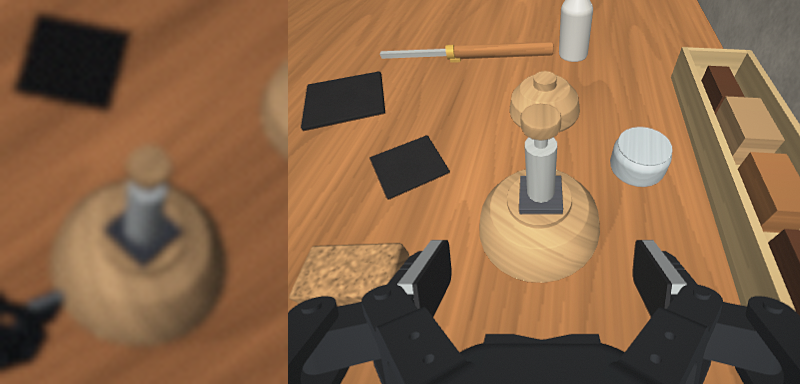

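The stamp stands upright in the middle of the foot: its base is centred at column 541 and the foot ellipse at column 540. Next I'll set up the press.

```bash
python3 - <<'E'
from arm import *
st=get_state();q=np.array(st['q'])
for P,Q in(((.65,-.16,.30),down(95)),((.648,-.034,.28),down(95)),((.648,-.034,.17),down(95)),((.55,0,.25),down(95)),((.45,.052,.2),down(95)),((.45,.052,.1),down(95))):
    q,e=ik(np.array(P),Q,q,.03);print(P,q.round(2),round(e,3))
plan([((.66,-.18,.24),tilt(95,50),2),((.65,-.10,.30),down(95),7),((.648,-.034,.21),down(95),4)],1,2)
# head top from both views
a=pickle.load(open('w5.pkl','rb'))[2]
for h in(.112,.116,.120): print(h,proj(a,view(a),[[.648,-.034,.064+h]]),proj(pickle.load(open('w5.pkl','rb'))[1],view(pickle.load(open('w5.pkl','rb'))[1],pickle.load(open('w5.pkl','rb'))[0]),[[.648,-.034,.064+h],[.648,-.034,.064+.08]]).round(1).tolist())
E
```

```text
(0.65, -0.16, 0.3) [ 0.49  0.53 -0.49  1.61  0.28  1.07  0.01] 0.0
(0.648, -0.034, 0.28) [ 0.31  0.53 -0.5   1.68  0.29  1.01 -0.2 ] 0.0
(0.648, -0.034, 0.17) [ 0.28  0.63 -0.45  1.8   0.37  0.79 -0.27] 0.0
(0.55, 0, 0.25) [ 0.3   0.43 -0.52  1.93  0.28  0.84 -0.28] 0.0
(0.45, 0.052, 0.2) [ 0.19  0.39 -0.51  2.19  0.32  0.63 -0.47] 0.0
(0.45, 0.052, 0.1) [ 0.03  0.54 -0.31  2.31  0.48  0.35 -0.62] 0.0
13 [[1,[0.11,0,-0.23],[0,-0.0068,0]],[1,[0.11,0,-0.23],[0.0001,-0.0068,0]],[1,[0.14,0,0.03],[0,-0.0198,0]],[1,[0.14,-0.01,0.02],[0,-0.0199,0]],[1,[0.14,0,0],[0,-0.0198,0]],[1,[0.15,-0.01,-0.02],[0,-0.0199,0]],[1,[0.13,0,-0.04],[0,-0.0198,0]],[1,[0.14,-0.01,-0.05],[0,-0.0199,0]],[1,[0.12,0,-0.07],[0,-0.0198,0]],[1,[0.16,0.01,0.22],[0,0,0]],[1,[0.17,0.01,0.23],[0,0,0]],[1,[0.16,0.01,0.22],[0,0,0]],[1,[0.17,0.01,0.23],[0,0,0]]]
end [ 0.6481 -0.034   0.2097] [-0.  0. -1.]
0.112 [[278.6704282  200.42756837]] [[251.5, 115.9], [251.6, 144.4]]
0.116 [[278.73510997 199.74217716]] [[251.5, 112.0], [251.6, 144.4]]
0.12 [[278.80016641 199.05261832]] [[251.5, 107.9], [251.6, 144.4]]
```

Emit:
play_rows(
  targets=[
    [1,[0.11,0,-0.23],[0,-0.007,0]],
    [1,[0.11,0,-0.23],[0,-0.007,0]],
    [1,[0.14,0,0.03],[0,-0.02,0]],
    [1,[0.14,-0.01,0.02],[0,-0.02,0]],
    [1,[0.14,0,0],[0,-0.02,0]],
    [1,[0.15,-0.01,-0.02],[0,-0.02,0]],
    [1,[0.13,0,-0.04],[0,-0.02,0]],
    [1,[0.14,-0.01,-0.05],[0,-0.02,0]],
    [1,[0.12,0,-0.07],[0,-0.019,0]],
    [1,[0,0,0],[0,0,0]],
    [1,[0.16,0.01,0.22],[0,0,0]],
    [1,[0.17,0.01,0.23],[0,0,0]],
    [1,[0.16,0.01,0.2],[0,0,0]],
    [1,[0.17,0.01,0.2],[0,0,0]],
    [1,[0,0,0],[0,0,0]],
    [1,[0,0,0],[0,0,0]],
  ],
)

```text
t: 15.65
ee_pos: [0.6491, -0.0359, 0.2148]
ee_rot: [0.002, 0.677, 0.736, -0.001]
wrist_force: [-0.4, 0.3, -0.1]
finger_gap: -0.0001
grip_force: 0.0
```

```bash
python3 - <<'E'
from arm import *
st=get_state();print(st['q'].round(2),st['ee_pos'],rot(st).as_matrix().round(3),st['wrist_force'],st['finger_gap'])
plan([((.648,-.034,.190),down(95),2)],1,3)
E
```

```text
[ 0.16  0.54 -0.29  1.78  0.2   0.84 -0.14] [ 0.64911539 -0.03586729  0.21475088] [[-0.085  0.996  0.001]
 [ 0.996  0.085 -0.004]
 [-0.004  0.001 -1.   ]] [-0.40354577  0.30056435 -0.07129686] -6.248005721993425e-05
2 [[1,[0.01,-0.005,0.124],[0.0001,0.0003,-0.0002]],[1,[0.01,-0.005,0.123],[0.0001,0.0004,-0.0002]]]
end [ 0.648 -0.034  0.19 ] [-0.  0. -1.]
```

Emit:
play_rows(
  targets=[
    [1,[0.01,-0.005,0.124],[0,0,0]],
    [1,[0.01,-0.005,0.123],[0,0.0007,0]],
    [1,[0,0,0],[0,0,0]],
    [1,[0,0,0.02],[0,0,0]],
    [1,[0,0,0.02],[0,0,0]],
    [1,[0,0,0.02],[0,0,0]],
    [1,[0,0,0.02],[0,0,0]],
    [1,[0,0,0.02],[0,0,0]],
    [1,[0,0,0.02],[0,0,0]],
    [1,[0,0,0.02],[0,0,0]],
    [1,[0,0,0],[0,0,0]],
  ],
)

```text
t: 17.02
ee_pos: [0.6477, -0.0328, 0.1756]
ee_rot: [0.0, 0.676, 0.737, 0.0]
wrist_force: [-0.8, -0.6, 4.7]
finger_gap: -0.0
grip_force: 2.0
```

Emit:
play_rows(
  targets=[
    [1,[0,0,0.015],[0,0,0]],
    [1,[0,0,0.015],[0,0,0]],
    [1,[0,0,0.015],[0,0,0]],
    [1,[0,0,0.015],[0,0,0]],
    [1,[0,0,0.015],[0,0,0]],
    [1,[0,0,0],[0,0,0]],
  ],
)

```text
t: 17.77
ee_pos: [0.6478, -0.0328, 0.1683]
ee_rot: [0.0, 0.676, 0.737, 0.001]
wrist_force: [-2.3, -0.4, 6.8]
finger_gap: -0.0001
grip_force: 3.8
```

Emit:
play_rows(
  targets=[
    [1,[0,0,0.015],[0,0,0]],
    [1,[0,0,0.015],[0,0,0]],
    [1,[0,0,0],[0,0,0]],
  ],
)

```text
t: 18.15
ee_pos: [0.6479, -0.0328, 0.1655]
ee_rot: [0.0, 0.676, 0.737, 0.001]
wrist_force: [-1.8, 0.1, 9.0]
finger_gap: 0.0001
grip_force: 4.5
```

Emit:
play_rows(
  targets=[
    [1,[0,0,0.01],[0,0,0]],
    [1,[0,0,0.01],[0,0,0]],
    [1,[0,0,0],[0,0,0]],
  ],
)

```text
t: 18.52
ee_pos: [0.6479, -0.0328, 0.1636]
ee_rot: [0.0, 0.676, 0.737, 0.001]
wrist_force: [-2.1, -0.9, 9.9]
finger_gap: 0.0
grip_force: 5.0
```

Emit:
play_rows(
  targets=[
    [1,[0,0,0.01],[0,0,0]],
    [1,[0,0,0],[0,0,0]],
  ],
)

```text
t: 18.77
ee_pos: [0.648, -0.0328, 0.1629]
ee_rot: [0.0, 0.676, 0.737, 0.001]
wrist_force: [-2.7, -0.3, 11.4]
finger_gap: -0.0003
grip_force: 5.8
```

Emit:
play_rows(
  targets=[
    [1,[0,0,0.006],[0,0,0]],
    [1,[0,0,0],[0,0,0]],
  ],
)

```text
t: 19.02
ee_pos: [0.6482, -0.0327, 0.1628]
ee_rot: [0.001, 0.676, 0.737, 0.001]
wrist_force: [-3.9, -0.3, 15.5]
finger_gap: -0.0001
grip_force: 7.9
```

Hard stop reached: the force jumped to 15.5 N with no further travel. I'll hold for about 1 s, then rise.

Emit:
play_rows(
  targets=[
    [1,[0,0,0.003],[0,0,0]],
    [1,[0,0,0],[0,0,0]],
    [1,[0,0,0],[0,0,0]],
    [1,[0,0,0],[0,0,0]],
    [1,[0,0,0],[0,0,0]],
    [1,[0,0,0],[0,0,0]],
    [1,[0,0,0],[0,0,0]],
    [1,[0,0,0],[0,0,0]],
    [1,[0,0,0],[0,0,0]],
  ],
)

```text
t: 20.15
ee_pos: [0.6482, -0.0327, 0.1628]
ee_rot: [0.001, 0.676, 0.737, 0.001]
wrist_force: [-5.2, -1.1, 17.5]
finger_gap: -0.0003
grip_force: 9.0
```

Emit:
play_rows(
  targets=[
    [1,[0,0,-0.04],[0,0,0]],
    [1,[0,0,-0.04],[0,0,0]],
    [1,[0,0,-0.04],[0,0,0]],
    [1,[0,0,-0.04],[0,0,0]],
    [1,[0,0,-0.05],[0,0,0]],
    [1,[0,0,-0.15],[0,0,0]],
    [-1,[0,0,-0.4],[0,0,0]],
    [-1,[-0.2,0,-0.4],[0,0,0]],
    [-1,[-0.2,0,0],[0,0,0]],
    [-1,[0,0,0],[0,0,0]],
  ],
)

```text
t: 21.4
ee_pos: [0.6507, -0.075, 0.2769]
ee_rot: [0.0, 0.677, 0.736, -0.0]
wrist_force: [-0.0, -0.1, 0.1]
finger_gap: 0.0721
grip_force: 0.0
```

```bash
python3 - <<'E'
from arm import *
st=get_state();c=read_camera('wrist');pickle.dump((st,c),open('w6.pkl','wb'))
print(st['q'].round(2),st['ee_pos'],rot(st).as_matrix().round(3),st['wrist_force'])
save('w6.png',c['img'])
V=view(c,st)
print(proj(c,V,[[.648,-.034,.177],[.648,-.034,.074],[.648,-.034,.064]]).round(1))
E
```

```text
[ 0.23  0.49 -0.3   1.71  0.17  0.97 -0.05] [ 0.65066222 -0.07495714  0.27685264] [[-0.083  0.997  0.   ]
 [ 0.997  0.083 -0.   ]
 [-0.     0.    -1.   ]] [-0.01333526 -0.0851523   0.12316163]
[[253.6 136.9]
 [253.6 124.6]
 [253.6 123.8]]
```

View pics/w6.png

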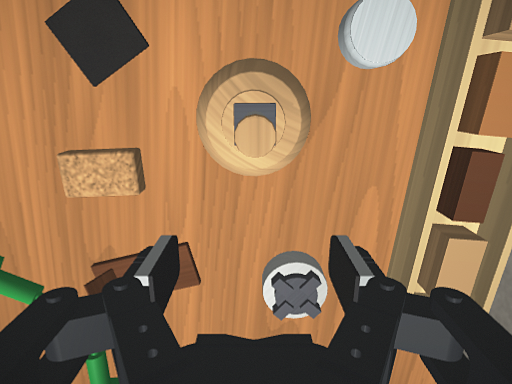

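The stamp still stands on the foot with its head sprung back: the head centre is at (255,136), where I predicted (253.6,137). Now I'll grip it by the head.

Emit:
play_rows(
  targets=[
    [-1,[0.205,0.01,0],[0,0,0]],
    [-1,[0.205,0.01,0],[0,0,0]],
    [-1,[0,0,0.3],[0,0,0]],
    [-1,[0,0,0.4],[0,0,0]],
    [-1,[0,0,0.3],[0,0,0]],
    [-1,[0,0,0.2],[0,0,0]],
    [-1,[0,0,0.06],[0,0,0]],
    [-1,[0,0,0],[0,0,0]],
    [-1,[0,0,0],[0,0,0]],
  ],
)

```text
t: 22.58
ee_pos: [0.6501, -0.031, 0.1519]
ee_rot: [0.0, 0.676, 0.737, 0.001]
wrist_force: [-0.9, -0.3, -0.2]
finger_gap: 0.0854
grip_force: 0.0
```

Emit:
play_rows(
  targets=[
    [-1,[-0.03,-0.013,0.015],[0,0,0]],
    [-1,[0,0,0],[0,0,0]],
    [0.1,[0,0,0],[0,0,0]],
    [1,[0,0,0],[0,0,0]],
    [1,[0,0,0],[0,0,0]],
    [1,[0,0,0],[0,0,0]],
    [1,[0,0,0],[0,0,0]],
    [1,[0,0,0],[0,0,0]],
    [1,[0,0,0],[0,0,0]],
    [1,[0,0,0],[0,0,0]],
  ],
  squeeze=35,
)

```text
t: 23.82
ee_pos: [0.6485, -0.0347, 0.1495]
ee_rot: [0.0, 0.676, 0.737, 0.0]
wrist_force: [-1.7, -0.5, 3.9]
finger_gap: 0.033
grip_force: 34.5
```

Emit:
play_rows(
  targets=[
    [1,[0,0,-0.05],[0,0,0]],
    [1,[0,0,-0.15],[0,0,0]],
    [1,[0,0,-0.3],[0,0,0]],
    [1,[0,0,-0.3],[0,0,0]],
    [1,[0,0,-0.1],[0,0,0]],
    [1,[0,0,0],[0,0,0]],
  ],
)

```text
t: 24.58
ee_pos: [0.6485, -0.0348, 0.2399]
ee_rot: [0.0, 0.676, 0.737, 0.001]
wrist_force: [-0.9, 0.7, -4.9]
finger_gap: 0.0328
grip_force: 35.4
```

```bash
python3 - <<'E'
from arm import *
st=get_state();print(st['q'].round(2),st['ee_pos'],st['wrist_force'],st['finger_gap'])
c=read_camera('wrist');V=view(c,st);pickle.dump((st,c),open('w7.pkl','wb'))
m=(c['img'].max(2)<45).astype(np.uint8);k,l,s_,ce=cv2.connectedComponentsWithStats(m)
for i in range(1,k):
    if s_[i,4]>800:print(s_[i],plane(c,V,ce[i],.006).round(4))
plan([((.45,.052,.22),down(95),7)],1,2)
E
```

```text
[ 0.17  0.51 -0.3   1.76  0.19  0.89 -0.13] [ 0.64853681 -0.0348361   0.23991718] [-0.85376288  0.68019776 -4.89596983] 0.03277139561785199
[    0   254   512   130 29910] [ 0.6412 -0.3074  0.006 ]
[365 332  45  44 899] [ 0.8844 -0.3164  0.006 ]
7 [[1,[0.15,-0.27,0.03],[0,0,0]],[1,[0.15,-0.27,0.02],[0,0,-0.0001]],[1,[0.14,-0.27,0.03],[0,0,0]],[1,[0.15,-0.28,0.03],[0,0,0]],[1,[0.15,-0.27,0.03],[0,-0.0001,-0.0001]],[1,[0.15,-0.27,0.02],[0,0,0]],[1,[0.15,-0.27,0.03],[0,0,-0.0001]]]
end [0.4499 0.0523 0.22  ] [ 0. -0. -1.]
```

Emit:
play_rows(
  targets=[
    [1,[0.15,-0.27,0.03],[0,0,0]],
    [1,[0.15,-0.27,0.02],[0,0,0]],
    [1,[0.14,-0.27,0.03],[0,0,0]],
    [1,[0.15,-0.28,0.03],[0,0,0]],
    [1,[0.15,-0.27,0.03],[0,0,0]],
    [1,[0.15,-0.27,0.02],[0,0,0]],
    [1,[0.15,-0.27,0.03],[0,0,0]],
    [1,[0,0,0],[0,0,0]],
    [1,[0,0,0.2],[0,0,0]],
    [1,[0,0,0.3],[0,0,0]],
    [1,[0,0,0.3],[0,0,0]],
    [1,[0,0,0.2],[0,0,0]],
    [1,[0,0,0.1],[0,0,0]],
    [1,[0,0,0],[0,0,0]],
  ],
)

```text
t: 26.38
ee_pos: [0.4503, 0.0526, 0.1098]
ee_rot: [-0.0, 0.676, 0.737, -0.0]
wrist_force: [0.3, -0.0, -3.6]
finger_gap: 0.0326
grip_force: 35.7
```

```bash
python3 - <<'E'
from arm import *
st=get_state();print(st['q'].round(2),st['ee_pos'],rot(st).as_matrix()[:,2].round(4),st['wrist_force'],st['finger_gap'])
c=read_camera('wrist');V=view(c,st);a=read_camera('scene')
f=lambda im,u,v,w,h,k:cv2.resize(im[v:v+h,u:u+w],(w*k,h*k),interpolation=cv2.INTER_CUBIC)
save('w8.png',np.hstack([f(a['img'],224,135,72,96,4),c['img']]))
plan([((.45,.052,.099),down(95),2)],1,3)
E
```

```text
[-0.07  0.5  -0.24  2.31  0.31  0.37 -0.49] [0.45033691 0.05258261 0.10978038] [-7.e-04  3.e-04 -1.e+00] [ 0.34820938 -0.00755875 -3.62090403] 0.03260907607817413
2 [[1,[-0.003,-0.004,0.059],[0.0001,0,-0.0001]],[1,[-0.003,-0.004,0.058],[0.0001,-0.0001,-0.0001]]]
end [0.45  0.052 0.099] [-0. -0. -1.]
```

View pics/w8.png

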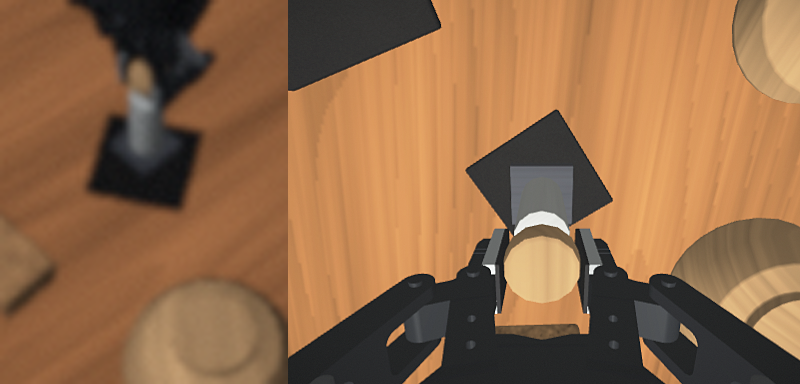

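The stamp hangs upright over the small pad, centred on it in both views. Lowering.

Emit:
play_rows(
  targets=[
    [1,[0,0,0.06],[0,0,0]],
    [1,[0,0,0.05],[0,0,0]],
    [1,[0,0,0.03],[0,0,0]],
    [1,[0,0,0.02],[0,0,0]],
    [1,[0,0,0.01],[0,0,0]],
    [1,[0,0,0],[0,0,0]],
  ],
)

```text
t: 27.22
ee_pos: [0.4504, 0.0527, 0.0934]
ee_rot: [0.0, 0.676, 0.737, 0.0]
wrist_force: [0.7, 0.2, -4.3]
finger_gap: 0.0329
grip_force: 35.7
```

Emit:
play_rows(
  targets=[
    [1,[0,0,0.01],[0,0,0]],
    [1,[0,0,0.01],[0,0,0]],
    [1,[0,0,0],[0,0,0]],
  ],
)

```text
t: 27.6
ee_pos: [0.4504, 0.0526, 0.0916]
ee_rot: [0.0, 0.676, 0.737, 0.001]
wrist_force: [-0.6, 0.3, -0.2]
finger_gap: 0.0329
grip_force: 36.1
```

Emit:
play_rows(
  targets=[
    [1,[0,0,0.003],[0,0,0]],
    [1,[0,0,0],[0,0,0]],
    [0.1,[0,0,0],[0,0,0]],
    [-0.3,[0,0,0],[0,0,0]],
    [-1,[0,0,0],[0,0,0]],
    [-1,[0,0,0],[0,0,0]],
    [-1,[0,0,0],[0,0,0]],
    [-1,[0,0,0],[0,0,0]],
    [-1,[0,0,-0.1],[0,0,0]],
    [-1,[0,0,-0.3],[0,0,0]],
    [-1,[0,0,-0.5],[0,0,0]],
    [-1,[0,0,-0.5],[0,0,0]],
    [-1,[0,0,0],[0,0,0]],
    [-1,[0,0,0],[0,0,0]],
  ],
)

```text
t: 29.35
ee_pos: [0.4499, 0.0523, 0.2314]
ee_rot: [0.0, 0.676, 0.737, 0.001]
wrist_force: [-0.6, -0.2, -0.7]
finger_gap: 0.085
grip_force: 0.0
```

```bash
python3 - <<'E'
from arm import *
st=get_state();print(st['ee_pos'],st['wrist_force'],st['finger_gap'])
c=read_camera('wrist');a=read_camera('scene')
f=lambda im,u,v,w,h,k:cv2.resize(im[v:v+h,u:u+w],(w*k,h*k),interpolation=cv2.INTER_CUBIC)
save('w9.png',np.hstack([f(a['img'],224,135,72,96,4),c['img']]))
V=view(c,st);print(proj(c,V,[[.45,.052,.119],[.45,.052,.006]]).round(1))
E
```

```text
[0.44993566 0.05225197 0.23136048] [-0.5602193  -0.22701786 -0.66614823] 0.08497213567337893
[[252.7 183.5]
 [252.9 157.8]]
```

View pics/w9.png

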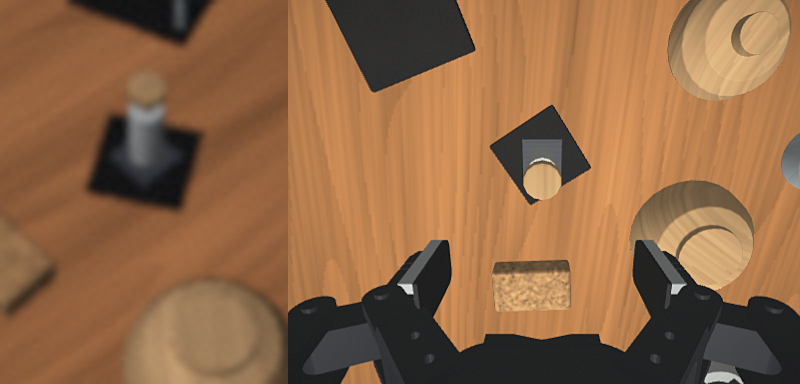

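The stamp stands upright on the small pad: the pad is centred at about (540,155) and the stamp's foot at about (542,157). The bowl looks undisturbed and the gripper is clear, so I'm handing it in.

```bash
python3 -c "
from workcell import sign_off
print(sign_off())"
```

```text
the job is handed in; nothing more can be done
None
```

The job is handed in: I stood the stamp on the bowl's foot, pressed it to its stop for about 1 s (17.5 N at the wrist) and let it spring back, then stood it upright in the middle of the small pad with the bowl apparently unmoved; no verdict came back.

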